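# Seal a weekly medicine card with the hand roller

### The job

Take the green-drummed hand roller from its stand and seal the medicine card in the blue tray: set the drum on the strip at the red-marked end and roll it along to the other end with steady, firm but not brutal pressure, so that the strips go down one after another and all seven end flush with the tray's rim. Then park the roller upright in its stand again and let go; press the card only with the roller, and leave the other things where they are.

Things in the scene. Friction and masses are not known exactly. Their poses are not given: they have to be found in the camera images.
- tray: Fixed blue sealing tray, 190 (x) x 124 (y) mm, rim tops at z = 17 mm, holding a white medicine card of seven cross strips with silver dose circles. Origin: centre of its underside, on the table; x runs lengthwise from the red-marked end to the plain end, z up. Strips are 21 (x) x 92 (y) mm, 22 mm apart, centred at x = -66 (strip 1) to +66 mm (strip 7); tops 3 mm proud of the rim until pressed flush.
- red_end (a point): Point on the tray, at rim height (17 mm above the table), over the middle of strip 1, next to the red mark; here rolling begins.
- plain_end (a point): Point on the tray, at rim height (17 mm above the table), over the middle of strip 7, at the plain end; here rolling stops.
- roller: Sprung hand roller, about 0.4 kg, upright, parked at the start. Origin: under the middle of the unloaded green drum (40 mm diameter, 70 mm long; fork 94 mm wide); z up the handle, y along the axle, x the rolling direction. Aluminium bridge 80 (x) x 96 (y) mm at z = 62 to 74 mm; black handle on it. A half turn about z changes nothing. Fork and drum yield up towards the bridge on a spring.
- handle (a point): Grip point in the middle of the roller's black ribbed handle, 110 mm above the roller's origin, axes as the roller's. The handle is 28 mm thick along x (grip it across this), 46 mm wide along y, and stands from 74 to 136 mm above the roller's origin.
- roller_spring (a joint): How far fork and drum are pushed up towards the bridge, in m: 0 when unloaded, stop at 0.012. Preloaded: the press force is 6 N when it starts to move, plus 1.5 N per mm (12 N at 4 mm, 18 N at 8 mm).
- drum (a joint): Turn of the roller's drum about its axle, rad, 0 at the start, unlimited; about 1 rad per 20 mm rolled, sign by direction.
- stand: Fixed stand for the roller: grey base plate 106 (x) x 120 (y) x 6 mm with two upright aluminium rails along y, each 12 mm thick, 90 mm long, inner faces at x = -29 and +29 mm, tops 74 mm up. Origin: centre of its underside, on the table. Parked, the roller's bridge lies on both rail tops, the drum hangs between them, axle along the stand's y, roller origin 12 mm above the stand's.
- rest (a point): Point midway between the stand's rails at the height of their tops, 74 mm above the table; the middle of the parked roller's bridge underside lies here.
- strip1 (a joint): How far strip 1 of the card is pressed down, m: 0 standing proud, 0.003 home (stop). The strip next to the red-marked end. Yields straight down at about 6 N and stays where it is pushed.
- strip2 (a joint): How far strip 2 of the card is pressed down, m: 0 standing proud, 0.003 home (stop). Yields straight down at about 6 N and stays where it is pushed.
- strip3 (a joint): How far strip 3 of the card is pressed down, m: 0 standing proud, 0.003 home (stop). Yields straight down at about 6 N and stays where it is pushed.
- strip4 (a joint): How far strip 4 of the card is pressed down, m: 0 standing proud, 0.003 home (stop). Yields straight down at about 6 N and stays where it is pushed.
- strip5 (a joint): How far strip 5 of the card is pressed down, m: 0 standing proud, 0.003 home (stop). Yields straight down at about 6 N and stays where it is pushed.
- strip6 (a joint): How far strip 6 of the card is pressed down, m: 0 standing proud, 0.003 home (stop). Yields straight down at about 6 N and stays where it is pushed.
- strip7 (a joint): How far strip 7 of the card is pressed down, m: 0 standing proud, 0.003 home (stop). The strip at the plain end. Yields straight down at about 6 N and stays where it is pushed.
- oximeter: Bystander: blue and white finger oximeter, 33 x 58 x 30 mm; origin in the middle of its underside.
- marker: Bystander: grey marker pen with red cap, 137 x 18 mm, lying; origin in the middle of its underside.
- label_roll: Bystander: white roll of labels, 106 x 67 x 30 mm, lying flat; origin in the middle of its underside.
- cream_tube: Bystander: cream tube with blue cap, 36 x 136 x 24 mm, lying; origin in the middle of its underside.
- goggles: Bystander: green safety goggles with strap, 152 x 199 x 81 mm; origin in the middle of its underside.
- syringe: Bystander: clear syringe, 33 x 114 x 22 mm, lying; origin in the middle of its underside.
Things that resemble listed ones, but are neither listed nor needed, are in the scene too. Leave any orange look-alike of the roller alone. Leave any brown look-alike of the stand alone.

How it is judged:
By the outcome, as a careful person would: the job done as asked, in the order asked, and still so for the second after the job is handed in, with the robot touching nothing.
It also fails if it takes over 54 s, if anything falls off the work surface, if the arm or the gripper's body presses on something with over 40 N, if the wrist force passes 120 N, or if a joint passes its speed limit or range.

### The arm

A 6-joint arm with a two-finger parallel gripper is mounted at the origin on a cart in front of the work surface, level with it; the furniture and walls round the work are solid. World frame = base frame: x ahead of the robot, y to its left, z up, the work surface at z = 0. Lengths are in m, angles in rad, forces in N, time in s.
With the tool pointing down it reaches from about 0.35 to 0.975 m from the base axis. Payload 4.9 kg.
Tool frame: the origin (TCP) lies at the very end of the fingers, on their centre line; the grasp point (between the pads) lies 19 mm behind it; z points along the fingers, y is the line along which they close (so a half turn about z gives the same grasp; the last joint's range is limited). The gripper opens to 85 mm and grips with 20 to 120 N. Pads are 22 mm wide; open, the fingers measure 114 mm over their backs; the gripper's body (76 mm by 85 mm) begins 54 mm behind the grasp point. The pads swing forward as they close: fully open they stand 13 mm farther back than shut.
Start: joints at [1.202, 0.053, 1.613, -0, 1.476, -0.119], TCP at [0.154, 0.606, 0.231] pointing down, gripper open.
Joint ranges: [-3.01, 3.01], [-1.01, 2.22], [0.06, 2.58], [-1.02, 4.17], [0.09, 2.62], [-3.14, 3.14]. Speed limits (rad/s): [2.57, 2.57, 3.14, 3.14, 3.14, 3.14].

### API

Orientations are given as a unit quaternion [w, x, y, z].
In Python, from plant import manip, vision, order gives the robot as it stands.
- The arm moves only by the tool play_rows, never from a script. Its argument "steps" is a list that holds one entry, the list of rows, each a list of 6 numbers: the shift along the tool's x, y, z in mm, then the turn, a rotation vector about the tool's x, y, z in degrees. A call has 1 to 12 rows; each row is the pose to reach, as a shift and turn from the pose commanded when the call began, along the tool's axes at that moment; what a row does not reach only later rows make up. A row lasts 1/12 s, in which the tool goes at most 41.7 mm and 7.16 degrees, less where a joint would pass 70% of its speed; a pose out of reach is approached as far as the arm can. A call with a gripper value outside its range is refused whole. "claw" is the gripper's target within -1 to 1 (fully open at 1, half-way at 0, shut at -1), set as the call begins (left out, the last holds). The fingers move at their own pace and stop on an object; the grip force is fixed at half the most. Time passes only in rows, so rows that repeat a pose let the fingers close. It gives the time, the measured TCP pose, the force, the opening and the grip force at its end, in the units of the state.
- manip.state(): the state, without advancing time (a new reading comes with each control period).
- vision.grab_frame(name): name is "scene" or "top"; returns (picture, depth): 384x512x3 uint8, blue, green, red; 384x512 float32, m along the optical axis (not along the pixel's ray), 0 where there is no reading.
- vision.camera_info(name): a dict with "K" (3x3 intrinsics, pixels), "eye" and "orientation" of the camera in the world. Camera axes: x right, y down, z forward; pixel columns grow to the right and rows downward; lengths in m; the calibration is good to about 2 mm. A picture is of the moment at which its call begins. camera_info takes no time and is no camera call.
- order.job_done(): hands the job in; it is judged then, once.
The state is a dict: "time": time; "joint_pos": joint angles; "joint_vel": joint speeds; "joint_efforts": joint torques, N m; "tool_pos": TCP position; "tool_rot": TCP orientation; "contact_force": force on the tool from outside, world axes, zero at the start; "ft_torque": the same for the moment, N m; "gripper_width": opening from 0.0 (shut) to 1.0 (fully open); "grasp_force": force on a finger pad.
Only numpy, scipy, OpenCV 4.12 (cv2) and the standard library are available. Lean on these libraries where they do the work, as an engineer would, in place of code of your own. Each camera call takes 0.05 s, during which the arm holds its last target. There are 200 camera calls.

## Working session

There is one attempt and no reset: what is moved stays moved. The work goes in short steps, Python scripts to look and compute and a tool call to move; the robot and the scene stay as the last step left them, time stands still between calls to the robot, and variables do not carry over. Pictures are saved under pics/ and viewed, at most 10 in all, crops included, and the job is handed in when it is done.

Besides the shell and the picture viewer there is one more tool, called after "Call:" as a command line: name --argument value ..., lists and objects as JSON in quotes. play_rows: Moves the arm, as the interface text tells. Its arguments: {"type":"object","properties":{"steps":{"type":"array"},"claw":{"type":"number"}},"required":["steps"]}

```bash
mkdir -p pics
cat > h.py <<'E'
import numpy as np, cv2
from scipy.spatial.transform import Rotation as R
from plant import manip, vision, order
def q2R(q): return R.from_quat([q[1],q[2],q[3],q[0]])
def cam(n):
    c=vision.camera_info(n); K=np.array(c["K"]); return K,np.array(c["eye"]),q2R(c["orientation"]).as_matrix()
def cloud(n,depth):
    K,e,M=cam(n); v,u=np.mgrid[:depth.shape[0],:depth.shape[1]]
    p=np.stack([(u-K[0,2])/K[0,0]*depth,(v-K[1,2])/K[1,1]*depth,depth],-1)
    P=p@M.T+e; P[depth==0]=np.nan; return P
def ray(n,uv,z):
    K,e,M=cam(n); d=M@np.array([(uv[0]-K[0,2])/K[0,0],(uv[1]-K[1,2])/K[1,1],1]); return e+d*(z-e[2])/d[2]
E
python3 - <<'E'
from h import *
for n in("scene","top"):
    im,d=vision.grab_frame(n); cv2.imwrite(f"pics/{n}0.png",im); np.savez(f"pics/{n}0.npz",im=im,d=d)
    K,e,M=cam(n); print(n,K.round(1).tolist(),e,M.round(3).tolist())
a=[cv2.imread(f"pics/{n}0.png") for n in("scene","top")]
for i,n in enumerate(("scene","top")): cv2.imwrite(f"pics/{n}0b.png",cv2.resize(a[i],(800,600),interpolation=cv2.INTER_CUBIC))
s=manip.state();print(s)
E
```

```text
scene [[493.1, 0.0, 262.9], [0.0, 493.1, 192.8], [0.0, 0.0, 1.0]] [ 0.96758492 -1.08543526  1.62017961] [[0.939, 0.282, -0.197], [0.344, -0.747, 0.568], [0.013, -0.602, -0.799]]
top [[388.4, 0.0, 255.4], [0.0, 388.4, 192.8], [0.0, 0.0, 1.0]] [ 0.51444755 -0.01347959  1.32165813] [[-0.02, -0.997, 0.073], [-1.0, 0.019, -0.025], [0.023, -0.073, -0.997]]
{'time': 0.1, 'joint_pos': array([ 1.20204997e+00,  5.33169186e-02,  1.61416554e+00,  2.58029823e-05,
        1.47600414e+00, -1.19031417e-01]), 'joint_vel': array([ 0.00066929, -0.00135168, -0.00259085, -0.00147924,  0.00257182,
        0.00121695]), 'joint_efforts': array([ 1.57146414e-04, -3.94903386e+01, -3.71362674e+01, -1.70073631e-04,
        3.89346256e-03,  6.90460382e-06]), 'tool_pos': array([0.15426037, 0.60507803, 0.2301645 ]), 'tool_rot': array([-2.41136171e-04,  1.24534480e-01,  9.92214829e-01, -9.15849121e-04]), 'contact_force': array([ 0.57923617,  0.08719316, -0.36092233]), 'ft_torque': array([ 0.00693874, -0.01022584, -0.0299314 ]), 'grasp_force': 0.0, 'gripper_width': 0.9980947349425526}
```

View pics/scene0b.png

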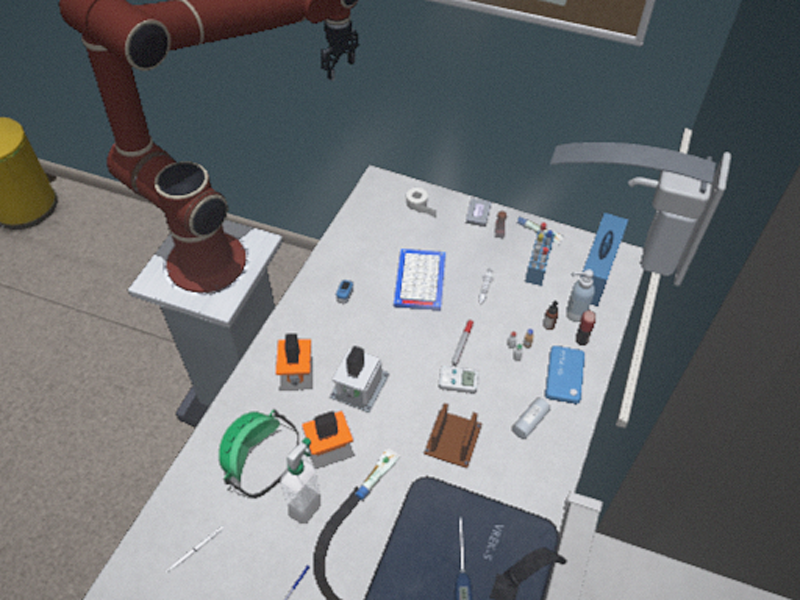

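View pics/top0b.png

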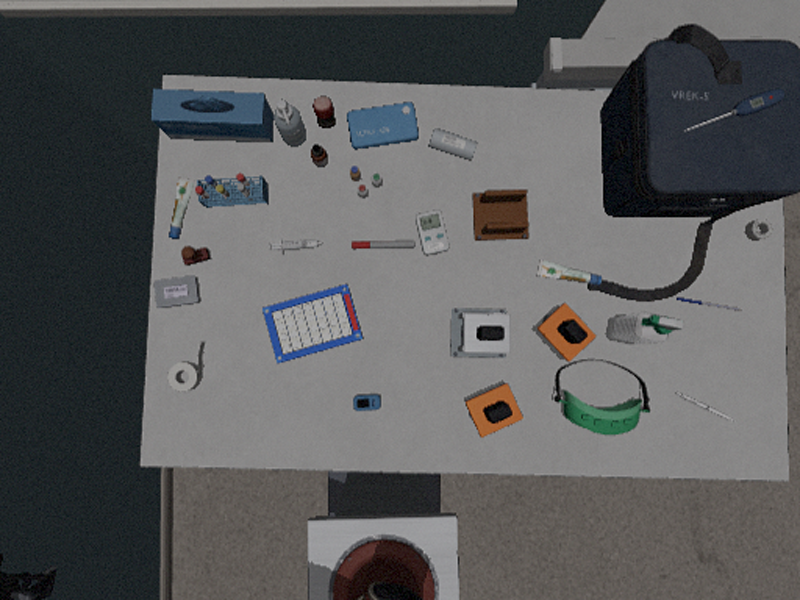

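In the scene view, three things could be the roller: a silver-bridged one at about (357,372) and orange ones at (293,357) and (328,433). In the top view these are at (487,333), (494,408) and (567,332). The silver one fits, with its aluminium bridge and grey stand. The tray is at top (313,324), with its red end on the right. I'll confirm the roller in a crop while measuring.

```bash
cat > meas.py <<'E'
from h import *
S=np.load("pics/scene0.npz");T=np.load("pics/top0.npz")
cv2.imwrite("pics/crop1.png",cv2.resize(S["im"][205:270,170:260],None,fx=8,fy=8,interpolation=cv2.INTER_CUBIC))
ang=lambda rc:(cv2.boxPoints(rc))
def rect(P,m,name):
    pts=P[m][:,:2]; pts=pts[~np.isnan(pts).any(1)].astype(np.float32)
    rc=cv2.minAreaRect(pts*1000); print(name,len(pts),"c",np.round(rc[0],1),"size",np.round(rc[1],1),"ang",round(rc[2],1),"z",np.nanmedian(P[m][:,2]).round(4))
for n,D in(("top",T),("scene",S)):
    im=D["im"]; P=cloud(n,D["d"]); hsv=cv2.cvtColor(im,cv2.COLOR_BGR2HSV)
    H,s,V=cv2.split(hsv); Z=P[...,2]
    near=lambda x,y,r:(np.hypot(P[...,0]-x,P[...,1]-y)<r)
    # tray
    m=(H>105)&(H<130)&(s>120)&near(.51,.17,.16)
    if n=="top":
        c0=np.nanmean(P[m],0)
    def big(m):
        k,l,st,_=cv2.connectedComponentsWithStats(m.astype(np.uint8)); return l==1+np.argmax(st[1:,4])
    mt=big(m); rect(P,mt,n+" tray")
    r=((H<8)|(H>172))&(s>100)&near(*np.nanmean(P[mt],0)[:2],.12); rect(P,big(r),n+" red")
    if n=="top":
        mid=P[213,312]; print("roller pix",mid)
    for lo,hi,nm in((.13,.17,"handle top"),(.078,.094,"bridge"),(.002,.012,"base")):
        mm=near(mid[0],mid[1],.07)&(Z>lo)&(Z<hi)
        if mm.sum()>5: rect(P,big(mm),n+" "+nm)
    tb=near(.5,-.0,.1)&(s<60); print("table z",np.nanmedian(Z[tb]))
E
python3 meas.py
```

```text
top tray 588 c [567.2 142.1] size [122.7 188.6] ang 14.9 z 0.016
top red 63 c [589.5  59. ] size [75.4  9.1] ang 14.6 z 0.0165
roller pix [ 0.53559799 -0.21300404  0.14773204]
top handle top 151 c [ 537.1 -221.6] size [45.4 27.4] ang 88.6 z 0.1458
top bridge 576 c [ 537.  -222.1] size [94.5 76.9] ang 88.8 z 0.0857
top base 247 c [ 515.5 -192.3] size [138.7  77.2] ang 43.7 z 0.0057
table z -0.000565965487114406
scene tray 168 c [530.9 139.9] size [208.8  97.8] ang 86.3 z 0.0163
scene red 27 c [583.9  57.7] size [66.1 15. ] ang 15.3 z 0.0173
scene handle top 113 c [ 534.1 -223. ] size [30.9 50.4] ang 0.2 z 0.1463
scene bridge 356 c [ 534.9 -222.4] size [100.3  85.5] ang 88.1 z 0.086
scene base 198 c [ 556.  -238.1] size [137.   73.8] ang 40.8 z 0.0066
table z 0.001243122081522996
```

View pics/crop1.png

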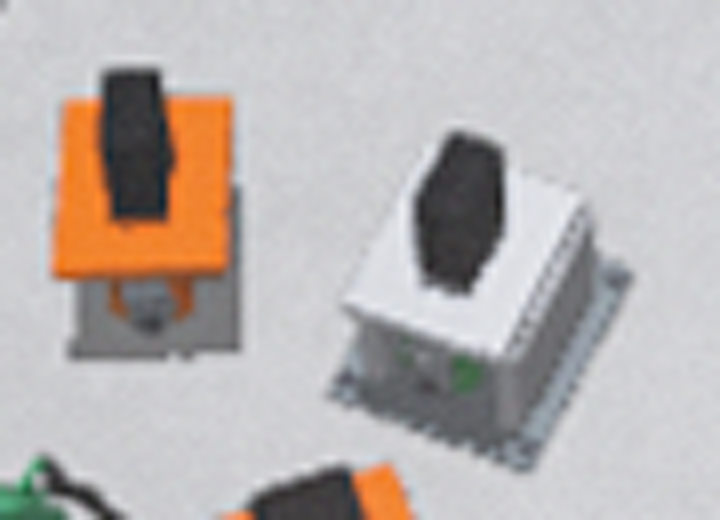

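The crop confirms it: the silver roller at (460,230) has a green drum visible under its bridge, and the orange one at left has a grey drum. The bridge height (0.086), handle top (0.146), tray size (189x123) and rim (0.016) all match the text.

```bash
cat > go.py <<'E'
import sys
from h import *
# usage: go.py x y z(mm) yaw_of_tool_y(deg) ... several quadruples; shift+turn from the present pose
s=manip.state(); A=q2R(s["tool_rot"]); p=s["tool_pos"]*1000
y=A.as_matrix()[:,1]; print("tcp",p.round(1),"yaw",np.degrees(np.arctan2(y[1],y[0])).round(2),"tilt",np.degrees(np.arccos(-A.as_matrix()[2,2])).round(2),"t",round(s["time"],2),"F",s["contact_force"].round(1),"w",round(s["gripper_width"],3),"g",round(s["grasp_force"],1))
a=list(map(float,sys.argv[1:]))
for i in range(0,len(a),4):
    t=np.radians(a[i+3]); c,n=np.cos(t),np.sin(t)
    B=R.from_matrix(np.array([[n,c,0],[-c,n,0],[0,0,-1]])) if False else R.from_matrix(np.column_stack([np.cross([c,n,0],[0,0,-1]),[c,n,0],[0,0,-1]]))
    print((A.inv().apply(np.array(a[i:i+3])-p)).round(1),np.degrees((A.inv()*B).as_rotvec()).round(1))
E
python3 go.py 450 250 230 40 536 -222 210 -1.3
```

```text
tcp [154.3 605.1 230.2] yaw 75.69 tilt 0.11 t 0.1 F [ 0.6  0.1 -0.4] w 0.998 g 0.0
[-374.3 -271.     0.6] [-0.1  0.  35.7]
[-574.3 -707.    21.3] [-0.1  0.1 77. ]
```

Call:
play_rows --steps '[[[-94, -68, 0, 0, 0, 9], [-187, -135, 0, 0, 0, 18], [-280, -203, 0, 0, 0, 27], [-374, -271, 0, 0, 0, 36], [-374, -271, 0, 0, 0, 36], [-374, -271, 0, 0, 0, 36], [-374, -271, 0, 0, 0, 36], [-374, -271, 0, 0, 0, 36], [-374, -271, 0, 0, 0, 36], [-374, -271, 0, 0, 0, 36], [-374, -271, 0, 0, 0, 36], [-374, -271, 0, 0, 0, 36]]]' --claw 1

```text
time: 1.1
tool_pos: [0.4529, 0.2458, 0.2309]
tool_rot: [0.001, 0.428, 0.904, -0.001]
contact_force: [-0.4, 0.3, 0.5]
gripper_width: 1.002
grasp_force: 0.0
```

```bash
python3 go.py 536 -222 190 -1.3
```

```text
tcp [452.9 245.8 230.9] yaw 39.3 tilt 0.15 t 1.1 F [-0.4  0.3  0.5] w 1.002 g 0.0
[-414.5 -232.    42.1] [ 0.   0.2 40.6]
```

Call:
play_rows --steps '[[[-414, -232, 42, 0, 0, 40.5], [-414, -232, 42, 0, 0, 40.5], [-414, -232, 42, 0, 0, 40.5], [-414, -232, 42, 0, 0, 40.5], [-414, -232, 42, 0, 0, 40.5], [-414, -232, 42, 0, 0, 40.5], [-414, -232, 42, 0, 0, 40.5], [-414, -232, 42, 0, 0, 40.5], [-414, -232, 42, 0, 0, 40.5], [-414, -232, 42, 0, 0, 40.5], [-414, -232, 42, 0, 0, 40.5], [-414, -232, 42, 0, 0, 40.5]]]'

```text
time: 2.1
tool_pos: [0.5355, -0.22, 0.1882]
tool_rot: [-0.0, 0.713, 0.701, -0.001]
contact_force: [0.4, 0.1, -0.1]
gripper_width: 1.003
grasp_force: 0.0
```

Call:
play_rows --steps '[[[0, 0, 0, 0, 0, 0], [0, 0, 0, 0, 0, 0], [0, 0, 0, 0, 0, 0]]]'

```text
time: 2.35
tool_pos: [0.5356, -0.2149, 0.189]
tool_rot: [-0.001, 0.712, 0.702, 0.0]
contact_force: [0.0, 0.1, 0.2]
gripper_width: 1.0
grasp_force: 0.0
```

```bash
python3 go.py 536 -222 104 -1.3
```

```text
tcp [ 535.6 -214.9  189. ] yaw -0.76 tilt 0.07 t 2.35 F [0.  0.1 0.2] w 1.0 g 0.0
[-7.2  0.5 85. ] [-0.  -0.1  0.5]
```

Call:
play_rows --steps '[[[-7, 0.5, 10, 0, 0, -0.5], [-7, 0.5, 30, 0, 0, 0.5], [-7, 0.5, 50, 0, 0, 0.5], [-7, 0.5, 65, 0, 0, 0.5], [-7, 0.5, 75, 0, 0, 0.5], [-7, 0.5, 82, 0, 0, 0.5], [-7, 0.5, 85, 0, 0, 0.5], [-7, 0.5, 85, 0, 0, 0.5], [-7, 0.5, 85, 0, 0, 0.5], [-7, 0.5, 85, 0, 0, 0.5]]]'

```text
time: 3.18
tool_pos: [0.5369, -0.2236, 0.1056]
tool_rot: [0.001, 0.715, 0.699, 0.0]
contact_force: [0.4, 0.3, 0.9]
gripper_width: 1.002
grasp_force: 0.0
```

```bash
python3 go.py 536 -222 104 -1.3
python3 - <<'E'
from h import *
a=[]
for n,(r0,r1,c0,c1) in(("scene",(190,270,170,270)),("top",(170,250,262,362))):
    im,d=vision.grab_frame(n); a.append(cv2.resize(im[r0:r1,c0:c1],None,fx=4,fy=4,interpolation=cv2.INTER_CUBIC))
cv2.imwrite("pics/grip1.png",np.hstack(a))
E
```

```text
tcp [ 536.9 -223.6  105.6] yaw -1.3 tilt 0.12 t 3.18 F [0.4 0.3 0.9] w 1.002 g 0.0
[ 1.6 -0.9  1.6] [ 0.1  0.1 -0. ]
```

View pics/grip1.png

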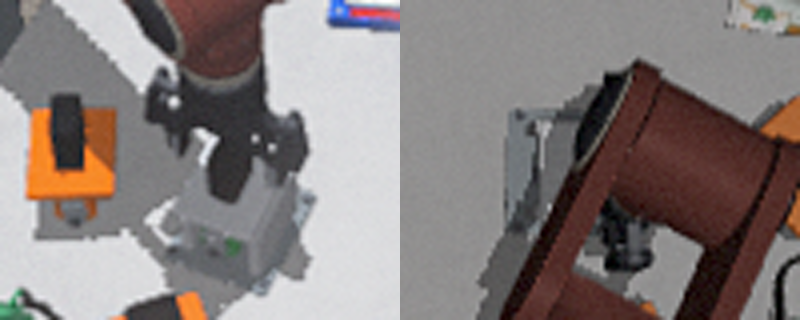

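The gripper straddles the handle, which is at (230,175) in the left half, with both fingers clear of the bridge. I'll close now.

Call:
play_rows --steps '[[[0, 0, 0, 0, 0, 0], [0, 0, 0, 0, 0, 0], [0, 0, 0, 0, 0, 0], [0, 0, 0, 0, 0, 0], [0, 0, 0, 0, 0, 0], [0, 0, 0, 0, 0, 0], [0, 0, 0, 0, 0, 0], [0, 0, 0, 0, 0, 0], [0, 0, 0, 0, 0, 0], [0, 0, 0, 0, 0, 0]]]' --claw -1

```text
time: 4.12
tool_pos: [0.5364, -0.2233, 0.1045]
tool_rot: [0.0, 0.715, 0.699, 0.0]
contact_force: [2.0, -0.0, -0.4]
gripper_width: 0.321
grasp_force: 59.7
```

```bash
python3 go.py
```

```text
tcp [ 536.4 -223.3  104.5] yaw -1.32 tilt 0.04 t 4.12 F [ 2.  -0.  -0.4] w 0.321 g 59.7
```

Call:
play_rows --steps '[[[0, 0, -4, 0, 0, 0], [0, 0, -10, 0, 0, 0], [0, 0, -20, 0, 0, 0], [0, 0, -35, 0, 0, 0], [0, 0, -50, 0, 0, 0], [0, 0, -65, 0, 0, 0], [0, 0, -80, 0, 0, 0], [0, 0, -95, 0, 0, 0], [0, 0, -105, 0, 0, 0], [0, 0, -110, 0, 0, 0], [0, 0, -110, 0, 0, 0], [0, 0, -110, 0, 0, 0]]]'

```text
time: 5.12
tool_pos: [0.5359, -0.2231, 0.214]
tool_rot: [-0.0, 0.715, 0.699, -0.0]
contact_force: [0.5, 0.7, -4.2]
gripper_width: 0.318
grasp_force: 59.4
```

```bash
python3 - <<'E'
import numpy as np
t=np.radians(104.9);print(np.array([567.2,142.1])-66*np.array([np.cos(t),np.sin(t)]), np.array([567.2,142.1])+66*np.array([np.cos(t),np.sin(t)]))
E
python3 go.py 584.2 78.3 214 -75.1
```

```text
[584.17076435  78.31917876] [550.22923565 205.88082124]
tcp [ 535.9 -223.1  214. ] yaw -1.32 tilt 0.03 t 5.12 F [ 0.5  0.7 -4.2] w 0.318 g 59.4
[302.4  41.4   0. ] [-0.   0.  73.8]
```

Call:
play_rows --steps '[[[8, 1, 0, 0, 0, 2], [25, 3, 0, 0, 0, 6], [50, 6, 0, 0, 0, 12], [75, 10, 0, 0, 0, 18], [100, 14, 0, 0, 0, 24], [125, 17, 0, 0, 0, 30], [150, 21, 0, 0, 0, 36], [175, 24, 0, 0, 0, 42], [200, 27, 0, 0, 0, 48], [225, 31, 0, 0, 0, 54], [250, 34, 0, 0, 0, 60], [270, 37, 0, 0, 0, 66]]]'

```text
time: 6.12
tool_pos: [0.5785, 0.0477, 0.2125]
tool_rot: [-0.001, 0.981, 0.195, -0.001]
contact_force: [0.5, -0.5, -3.5]
gripper_width: 0.32
grasp_force: 59.4
```

```bash
python3 go.py 584.2 78.3 214 -75.1
```

```text
tcp [578.5  47.7 212.5] yaw -67.56 tilt 0.18 t 6.12 F [ 0.5 -0.5 -3.5] w 0.32 g 59.4
[ 17.  -26.1  -1.5] [-0.1  0.2  7.5]
```

Call:
play_rows --steps '[[[5, -8, 0, 0, 0, 3], [10, -17, 5, 0, 0, 6], [17, -26, 15, 0, 0, 7.5], [17, -26, 30, 0, 0, 7.5], [17, -26, 45, 0, 0, 7.5], [17, -26, 60, 0, 0, 7.5], [17, -26, 70, 0, 0, 7.5], [17, -26, 75, 0, 0, 7.5], [17, -26, 75, 0, 0, 7.5], [17, -26, 75, 0, 0, 7.5], [17, -26, 75, 0, 0, 7.5]]]'

```text
time: 7.03
tool_pos: [0.5857, 0.0764, 0.1404]
tool_rot: [0.0, 0.991, 0.132, 0.001]
contact_force: [-0.3, 0.0, -3.4]
gripper_width: 0.326
grasp_force: 59.5
```

```bash
python3 go.py 584.2 78.3 107 -75.1
python3 - <<'E'
from h import *
a=[]
for n,(r0,r1,c0,c1) in(("scene",(150,230,220,320)),("top",(160,240,150,250))):
    im,d=vision.grab_frame(n); a.append(cv2.resize(im[r0:r1,c0:c1],None,fx=4,fy=4,interpolation=cv2.INTER_CUBIC))
cv2.imwrite("pics/over1.png",np.hstack(a))
E
```

```text
tcp [585.7  76.4 140.4] yaw -74.82 tilt 0.1 t 7.03 F [-0.3  0.  -3.4] w 0.326 g 59.5
[-1.  -2.3 33.4] [ 0.  -0.1  0.3]
```

View pics/over1.png

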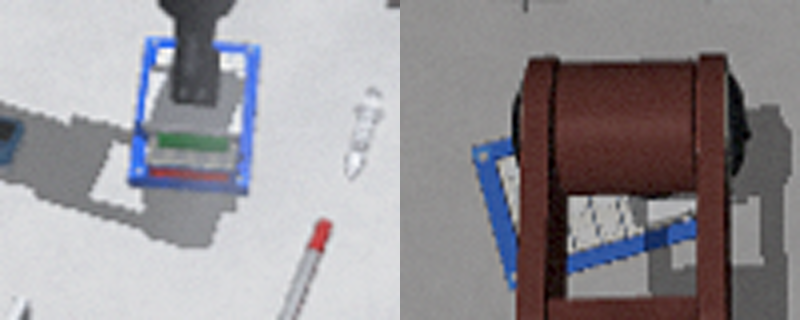

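The drum hangs over the red end at (195,145) in the left half, square to the tray and inside its width. Now I'll lower it onto strip 1.

Call:
play_rows --steps '[[[-1, -2.3, 4, 0, 0, 0], [-1, -2.3, 10, 0, 0, 0], [-1, -2.3, 15, 0, 0, 0], [-1, -2.3, 19, 0, 0, 0], [-1, -2.3, 22, 0, 0, 0], [-1, -2.3, 24, 0, 0, 0], [-1, -2.3, 26, 0, 0, 0], [-1, -2.3, 28, 0, 0, 0], [-1, -2.3, 29, 0, 0, 0], [-1, -2.3, 30, 0, 0, 0], [-1, -2.3, 30, 0, 0, 0], [-1, -2.3, 30, 0, 0, 0]]]'

```text
time: 8.13
tool_pos: [0.5837, 0.0783, 0.11]
tool_rot: [0.0, 0.991, 0.132, 0.0]
contact_force: [-3.0, -0.1, 2.1]
gripper_width: 0.321
grasp_force: 60.2
```

```bash
python3 go.py 584.2 78.3 107 -75.1
```

```text
tcp [583.7  78.3 110. ] yaw -74.81 tilt 0.04 t 8.13 F [-3.  -0.1  2.1] w 0.321 g 60.2
[0.5 0.1 3. ] [ 0.  -0.   0.3]
```

Call:
play_rows --steps '[[[0.5, 0, 1, 0, 0, 0], [0.5, 0, 2, 0, 0, 0], [0.5, 0, 3, 0, 0, 0], [0.5, 0, 4, 0, 0, 0], [0.5, 0, 5, 0, 0, 0], [0.5, 0, 5.5, 0, 0, 0], [0.5, 0, 5.5, 0, 0, 0], [0.5, 0, 5.5, 0, 0, 0]]]'

```text
time: 8.8
tool_pos: [0.5841, 0.0784, 0.1053]
tool_rot: [0.0, 0.991, 0.132, -0.0]
contact_force: [-6.3, -1.2, 9.2]
gripper_width: 0.32
grasp_force: 61.0
```

```bash
python3 go.py 550.2 205.9 104.5 -75.1
```

```text
tcp [584.1  78.4 105.3] yaw -74.81 tilt 0.02 t 8.8 F [-6.3 -1.2  9.2] w 0.32 g 61.0
[   0.7 -132.     0.8] [0.  0.  0.3]
```

Call:
play_rows --steps '[[[0, -1, 0, 0, 0, 0], [0, -3, 0, 0, 0, 0], [0, -6, 0, 0, 0, 0], [0, -9, 0, 0, 0, 0], [0, -12, 0, 0, 0, 0], [0, -15, 0, 0, 0, 0], [0, -18, 0, 0, 0, 0], [0, -21, 0, 0, 0, 0], [0, -24, 0, 0, 0, 0], [0, -27, 0, 0, 0, 0], [0, -30, 0, 0, 0, 0], [0, -33, 0, 0, 0, 0]]]'

```text
time: 9.8
tool_pos: [0.5762, 0.1097, 0.1057]
tool_rot: [0.001, 0.991, 0.132, 0.001]
contact_force: [-4.3, -3.0, 9.1]
gripper_width: 0.324
grasp_force: 61.1
```

```bash
python3 go.py 550.2 205.9 104.5 -75.1
```

```text
tcp [576.2 109.7 105.7] yaw -74.81 tilt 0.16 t 9.8 F [-4.3 -3.   9.1] w 0.324 g 61.1
[  0.1 -99.7   0.9] [ 0.1 -0.1  0.3]
```

Call:
play_rows --steps '[[[0, -3, 0, 0, 0, 0], [0, -6, 0.2, 0, 0, 0], [0, -9, 0.4, 0, 0, 0], [0, -12, 0.4, 0, 0, 0], [0, -15, 0.4, 0, 0, 0], [0, -18, 0.4, 0, 0, 0], [0, -21, 0.4, 0, 0, 0], [0, -24, 0.4, 0, 0, 0], [0, -27, 0.4, 0, 0, 0], [0, -30, 0.4, 0, 0, 0], [0, -33, 0.4, 0, 0, 0], [0, -36, 0.4, 0, 0, 0]]]'

```text
time: 10.8
tool_pos: [0.567, 0.1451, 0.1055]
tool_rot: [0.0, 0.991, 0.132, 0.001]
contact_force: [-2.7, -4.5, 8.9]
gripper_width: 0.32
grasp_force: 61.1
```

```bash
python3 go.py 550.2 205.9 104.5 -75.1
```

```text
tcp [567.  145.1 105.5] yaw -74.8 tilt 0.16 t 10.8 F [-2.7 -4.5  8.9] w 0.32 g 61.1
[ -0.3 -63.1   0.9] [ 0.1 -0.1  0.3]
```

Call:
play_rows --steps '[[[0, -3, 0.1, 0, 0, 0], [0, -6, 0.2, 0, 0, 0], [0, -9, 0.4, 0, 0, 0], [0, -12, 0.4, 0, 0, 0], [0, -15, 0.4, 0, 0, 0], [0, -18, 0.4, 0, 0, 0], [0, -21, 0.4, 0, 0, 0], [0, -24, 0.4, 0, 0, 0], [0, -27, 0.4, 0, 0, 0], [0, -30, 0.4, 0, 0, 0], [0, -33, 0.4, 0, 0, 0], [0, -36, 0.4, 0, 0, 0]]]'

```text
time: 11.8
tool_pos: [0.5578, 0.1802, 0.1053]
tool_rot: [-0.0, 0.991, 0.132, 0.002]
contact_force: [-3.0, -1.7, 8.9]
gripper_width: 0.32
grasp_force: 61.2
```

```bash
python3 go.py 550.2 205.9 104.5 -75.1
```

```text
tcp [557.8 180.2 105.3] yaw -74.82 tilt 0.19 t 11.8 F [-3.  -1.7  8.9] w 0.32 g 61.2
[ -0.6 -26.8   0.8] [ 0.  -0.2  0.3]
```

Call:
play_rows --steps '[[[0, -3, 0.2, 0, 0, 0], [0, -6, 0.2, 0, 0, 0], [0, -9, 0.2, 0, 0, 0], [0, -12, 0.2, 0, 0, 0], [0, -15, 0.2, 0, 0, 0], [0, -18, 0.2, 0, 0, 0], [0, -21, 0.2, 0, 0, 0], [0, -24, 0.2, 0, 0, 0], [0, -26, 0.2, 0, 0, 0], [0, -27, 0.2, 0, 0, 0], [0, -27, 0.2, 0, 0, 0], [0, -27, 0.2, 0, 0, 0]]]'

```text
time: 12.8
tool_pos: [0.5508, 0.2067, 0.1053]
tool_rot: [-0.001, 0.991, 0.132, 0.002]
contact_force: [-2.2, -0.1, 9.4]
gripper_width: 0.325
grasp_force: 61.2
```

```bash
python3 go.py 550.2 205.9 104.5 -75.1
```

```text
tcp [550.8 206.7 105.3] yaw -74.8 tilt 0.23 t 12.8 F [-2.2 -0.1  9.4] w 0.325 g 61.2
[-0.8  0.6  0.8] [-0.  -0.2  0.3]
```

Now I'll lift straight up and look at the card once the roller has moved toward the stand.

Call:
play_rows --steps '[[[0, 0, -3, 0, 0, 0], [0, 0, -8, 0, 0, 0], [0, 0, -15, 0, 0, 0], [0, 0, -25, 0, 0, 0], [0, 0, -40, 0, 0, 0], [0, 0, -55, 0, 0, 0], [0, 0, -70, 0, 0, 0], [0, 0, -85, 0, 0, 0], [0, 0, -98, 0, 0, 0], [0, 0, -106, 0, 0, 0], [0, 0, -109, 0, 0, 0], [0, 0, -109, 0, 0, 0]]]'

```text
time: 13.8
tool_pos: [0.5497, 0.206, 0.2125]
tool_rot: [-0.0, 0.991, 0.132, 0.001]
contact_force: [-0.4, 0.8, -3.4]
gripper_width: 0.32
grasp_force: 59.6
```

```bash
python3 go.py 536.4 -223.3 214 -1.3
```

```text
tcp [549.7 206.  212.5] yaw -74.82 tilt 0.08 t 13.8 F [-0.4  0.8 -3.4] w 0.32 g 59.6
[-125.2  410.8   -1.6] [  0.   -0.1 -73.5]
```

Call:
play_rows --steps '[[[-4, 12, -1, 0, 0, -2], [-10, 33, -1, 0, 0, -6], [-18, 60, -1, 0, 0, -11], [-27, 88, -1, 0, 0, -16], [-35, 116, -1, 0, 0, -21], [-44, 144, -1, 0, 0, -26], [-53, 172, -1, 0, 0, -31], [-61, 200, -1, 0, 0, -36], [-70, 228, -1, 0, 0, -41], [-79, 256, -1, 0, 0, -46], [-85, 278, -1, 0, 0, -51], [-88, 290, -1, 0, 0, -55]]]'

```text
time: 14.8
tool_pos: [0.5394, -0.0995, 0.2113]
tool_rot: [-0.001, 0.818, 0.576, -0.001]
contact_force: [-0.2, -0.6, -2.6]
gripper_width: 0.323
grasp_force: 59.8
```

```bash
python3 go.py 536.4 -223.3 214 -1.3
python3 - <<'E'
from h import *
im,d=vision.grab_frame("scene"); a=cv2.resize(im[150:205,240:300],None,fx=7,fy=7,interpolation=cv2.INTER_CUBIC)
im2,d2=vision.grab_frame("top"); b=cv2.resize(im2[175:240,160:240],None,fx=5,fy=5,interpolation=cv2.INTER_CUBIC)
h=min(len(a),len(b)); cv2.imwrite("pics/card.png",np.hstack([a[:h],b[:h]]))
S=np.load("pics/top0.npz")
P=cloud("top",d2);P0=cloud("top",S["d"])
t=np.radians(104.9);ex=np.array([np.cos(t),np.sin(t)]);ey=np.array([-ex[1],ex[0]])
for Q in(P0,P):
    r=Q[...,:2]-[.5672,.1421]; x=r@ex;y=r@ey
    print([round(1000*np.nanmedian(Q[...,2][(abs(x-k*.022)<.008)&(abs(y)<.04)]),1) for k in range(-3,4)], "rim",round(1000*np.nanmedian(Q[...,2][(abs(abs(y)-.056)<.004)&(abs(x)<.08)]),1))
E
```

```text
tcp [539.4 -99.5 211.3] yaw -19.72 tilt 0.13 t 14.8 F [-0.2 -0.6 -2.6] w 0.323 g 59.8
[-117.6   39.    -2.7] [ -0.1   0.  -18.4]
[np.float64(19.7), np.float64(19.4), np.float64(19.5), np.float64(19.7), np.float64(19.1), np.float64(18.9), np.float64(19.0)] rim 16.0
[np.float64(17.1), np.float64(16.5), np.float64(16.2), np.float64(16.5), np.float64(16.3), np.float64(15.8), np.float64(16.4)] rim 16.3
```

View pics/card.png

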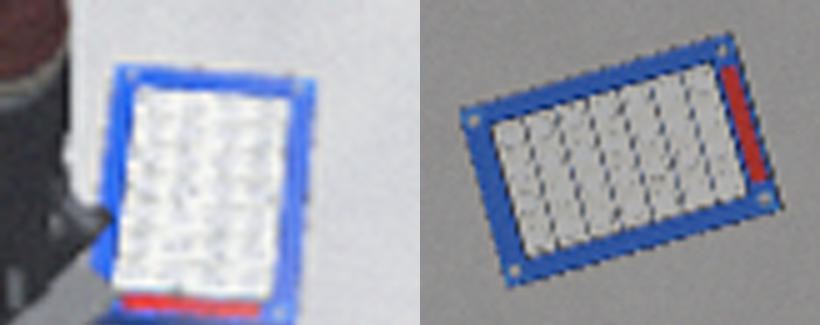

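All seven strips dropped about 3 mm and now read level with the rim; the card looks flat in both halves. Continuing to the stand.

Call:
play_rows --steps '[[[-15, 5, -2, 0, 0, -3], [-35, 12, -3, 0, 0, -7], [-55, 18, -3, 0, 0, -11], [-75, 25, -3, 0, 0, -15], [-92, 30, -3, 0, 0, -18.4], [-106, 35, -3, 0, 0, -18.4], [-115, 38, -3, 0, 0, -18.4], [-117.5, 39, -3, 0, 0, -18.4], [-117.5, 39, -3, 0, 0, -18.4], [-117.5, 39, -3, 0, 0, -18.4], [-117.5, 39, -3, 0, 0, -18.4], [-117.5, 39, -3, 0, 0, -18.4]]]'

```text
time: 15.9
tool_pos: [0.5373, -0.22, 0.2158]
tool_rot: [-0.0, 0.716, 0.699, 0.0]
contact_force: [0.1, -0.5, -3.5]
gripper_width: 0.323
grasp_force: 59.8
```

```bash
python3 go.py 536.4 -223.3 104.5 -1.3
python3 - <<'E'
from h import *
im,d=vision.grab_frame("scene"); a=cv2.resize(im[185:270,190:265],None,fx=6,fy=6,interpolation=cv2.INTER_CUBIC)
cv2.imwrite("pics/stand.png",a)
S=np.load("pics/top0.npz");P0=cloud("top",S["d"]);D=[vision.grab_frame("top")[1] for _ in range(6)]
P=cloud("top",np.mean(D,0))
t=np.radians(104.9);ex=np.array([np.cos(t),np.sin(t)]);ey=np.array([-ex[1],ex[0]])
for Q in(P0,P):
    r=Q[...,:2]-[.5672,.1421]; x=r@ex;y=r@ey
    print([round(float(1000*np.nanmean(Q[...,2][(abs(x-k*.022)<.008)&(abs(y)<.04)])),1) for k in range(-3,4)])
E
```

```text
tcp [ 537.3 -220.   215.8] yaw -1.37 tilt 0.02 t 15.9 F [ 0.1 -0.5 -3.5] w 0.323 g 59.8
[ -3.4  -0.9 111.3] [ 0.  -0.  -0.1]
[19.7, 19.4, 19.4, 19.5, 19.2, 19.0, 19.1]
[19.9, 27.6, 24.0, 20.3, 23.6, 22.0, 23.3]
```

View pics/stand.png

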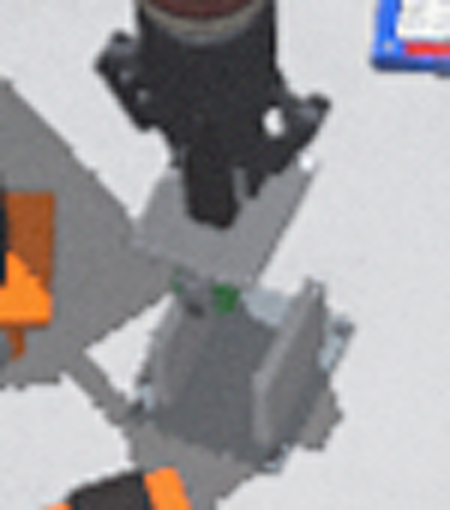

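The roller hangs upright over the open stand, with rails at about (180,330) and (290,370) and the drum at (220,295) between them. I'll correct a few mm sideways, then lower.

Call:
play_rows --steps '[[[-3, -1, 3, 0, 0, 0], [-3, -1, 8, 0, 0, 0], [-3, -1, 16, 0, 0, 0], [-3, -1, 24, 0, 0, 0], [-3, -1, 32, 0, 0, 0], [-3, -1, 40, 0, 0, 0], [-3, -1, 48, 0, 0, 0], [-3, -1, 54, 0, 0, 0], [-3, -1, 58, 0, 0, 0], [-3, -1, 60, 0, 0, 0], [-3, -1, 60, 0, 0, 0], [-3, -1, 60, 0, 0, 0]]]'

```text
time: 17.25
tool_pos: [0.5363, -0.2239, 0.1561]
tool_rot: [0.0, 0.716, 0.698, 0.0]
contact_force: [-0.3, -0.6, -3.1]
gripper_width: 0.318
grasp_force: 59.8
```

```bash
python3 go.py 536.4 -223.3 104.5 -1.3
```

```text
tcp [ 536.3 -223.9  156.1] yaw -1.41 tilt 0.03 t 17.25 F [-0.3 -0.6 -3.1] w 0.318 g 59.8
[ 0.6  0.  51.6] [ 0.   0.  -0.1]
```

Call:
play_rows --steps '[[[0.5, 0, 4, 0, 0, 0], [0.5, 0, 10, 0, 0, 0], [0.5, 0, 18, 0, 0, 0], [0.5, 0, 26, 0, 0, 0], [0.5, 0, 34, 0, 0, 0], [0.5, 0, 40, 0, 0, 0], [0.5, 0, 44, 0, 0, 0], [0.5, 0, 47, 0, 0, 0], [0.5, 0, 49, 0, 0, 0], [0.5, 0, 50, 0, 0, 0], [0.5, 0, 50.5, 0, 0, 0], [0.5, 0, 50.5, 0, 0, 0]]]'

```text
time: 18.25
tool_pos: [0.5364, -0.2234, 0.1056]
tool_rot: [0.0, 0.716, 0.698, 0.0]
contact_force: [-0.3, -0.3, -3.6]
gripper_width: 0.32
grasp_force: 59.8
```

```bash
python3 go.py 536.4 -223.3 104.5 -1.3
```

```text
tcp [ 536.4 -223.4  105.6] yaw -1.41 tilt 0.03 t 18.25 F [-0.3 -0.3 -3.6] w 0.32 g 59.8
[0.1 0.  1.1] [ 0.   0.  -0.1]
```

Call:
play_rows --steps '[[[0, 0, 0.5, 0, 0, 0], [0, 0, 1, 0, 0, 0], [0, 0, 1.5, 0, 0, 0], [0, 0, 1.5, 0, 0, 0]]]'

```text
time: 18.58
tool_pos: [0.5364, -0.2234, 0.1044]
tool_rot: [0.0, 0.716, 0.698, 0.0]
contact_force: [-0.3, -0.2, -0.1]
gripper_width: 0.318
grasp_force: 60.1
```

```bash
python3 go.py 536.4 -223.3 104.5 -1.3
```

```text
tcp [ 536.4 -223.4  104.4] yaw -1.41 tilt 0.03 t 18.58 F [-0.3 -0.2 -0.1] w 0.318 g 60.1
[ 0.1  0.  -0.1] [ 0.   0.  -0.1]
```

The roller is resting on the rails and its weight is off the wrist. Releasing.

Call:
play_rows --steps '[[[0, 0, 0, 0, 0, 0], [0, 0, 0, 0, 0, 0], [0, 0, 0, 0, 0, 0], [0, 0, 0, 0, 0, 0], [0, 0, 0, 0, 0, 0], [0, 0, 0, 0, 0, 0], [0, 0, 0, 0, 0, 0], [0, 0, 0, 0, 0, 0], [0, 0, 0, 0, 0, 0], [0, 0, 0, 0, 0, 0], [0, 0, 0, 0, 0, 0], [0, 0, 0, 0, 0, 0]]]' --claw 1

```text
time: 19.58
tool_pos: [0.5362, -0.2233, 0.1038]
tool_rot: [-0.0, 0.716, 0.698, -0.0]
contact_force: [-0.5, -0.5, 0.8]
gripper_width: 1.003
grasp_force: 0.0
```

Call:
play_rows --steps '[[[0, 0, -5, 0, 0, 0], [0, 0, -15, 0, 0, 0], [0, 0, -30, 0, 0, 0], [0, 0, -45, 0, 0, 0], [0, 0, -60, 0, 0, 0], [0, 0, -80, 0, 0, 0], [0, 0, -100, 0, 0, 0], [0, 0, -120, 0, 0, 0], [0, 0, -140, 0, 0, 0], [0, 0, -150, 0, 0, 0], [0, 0, -150, 0, 0, 0], [0, 0, -150, 0, 0, 0]]]'

```text
time: 20.58
tool_pos: [0.5363, -0.2234, 0.2545]
tool_rot: [0.001, 0.716, 0.698, 0.0]
contact_force: [0.5, 0.1, 0.2]
gripper_width: 1.005
grasp_force: 0.0
```

```bash
python3 go.py 420 0 260 -1.3
```

```text
tcp [ 536.3 -223.4  254.5] yaw -1.41 tilt 0.08 t 20.58 F [0.5 0.1 0.2] w 1.005 g 0.0
[ 220.4 -121.8   -5.8] [ 0.1  0.  -0.1]
```

Call:
play_rows --steps '[[[25, -13, -3, 0, 0, 0], [55, -30, -5, 0, 0, 0], [90, -48, -5, 0, 0, 0], [120, -66, -5, 0, 0, 0], [150, -84, -5, 0, 0, 0], [180, -100, -5, 0, 0, 0], [200, -112, -5, 0, 0, 0], [215, -120, -5, 0, 0, 0], [220, -122, -5, 0, 0, 0], [220, -122, -5, 0, 0, 0], [220, -122, -5, 0, 0, 0], [220, -122, -5, 0, 0, 0]]]'

```text
time: 21.58
tool_pos: [0.4198, -0.001, 0.2582]
tool_rot: [-0.0, 0.716, 0.698, -0.0]
contact_force: [-0.1, -1.1, 0.0]
gripper_width: 0.997
grasp_force: 0.0
```

```bash
cat > fin.py <<'E'
from h import *
im,d=vision.grab_frame("scene"); a=cv2.resize(im[140:300,140:300],(560,560),interpolation=cv2.INTER_CUBIC); cv2.imwrite("pics/final.png",a)
S=np.load("pics/top0.npz");P0=cloud("top",S["d"]);F=[vision.grab_frame("top") for _ in range(5)]
P=cloud("top",np.median([f[1] for f in F],0))
t=np.radians(104.9);ex=np.array([np.cos(t),np.sin(t)]);ey=np.array([-ex[1],ex[0]])
for Q in(P0,P):
    r=Q[...,:2]-[.5672,.1421]; x=r@ex;y=r@ey; f=lambda m:round(float(1000*np.nanmean(Q[...,2][m&(Q[...,2]<.03)])),1)
    print([f((abs(x-k*.022)<.008)&(abs(y)<.04)) for k in range(-3,4)],"rim",f((abs(abs(y)-.056)<.004)&(abs(x)<.08)))
    for lo,hi,nm in((.13,.17,"handle"),(.078,.094,"bridge")):
        m=(np.hypot(Q[...,0]-.537,Q[...,1]+.222)<.07)&(Q[...,2]>lo)&(Q[...,2]<hi); rc=cv2.minAreaRect((Q[m][:,:2]*1000).astype(np.float32)); print(nm,np.round(rc[0],1),np.round(rc[1],1),round(rc[2],1),Q[m][:,2].mean().round(4))
E
python3 fin.py
```

```text
[19.7, 19.4, 19.4, 19.5, 19.2, 19.0, 19.1] rim 15.9
handle [ 537.1 -221.6] [45.4 27.4] 88.6 0.1456
bridge [ 537.  -222.1] [94.5 76.9] 88.8 0.0856
[16.3, 16.4, 16.4, 16.5, 16.3, 16.7, 16.2] rim 16.2
handle [ 537.1 -221.8] [45.2 27.6] 88.2 0.1458
bridge [ 537.  -222.3] [93.9 76.8] 88.8 0.0855
```

View pics/final.png

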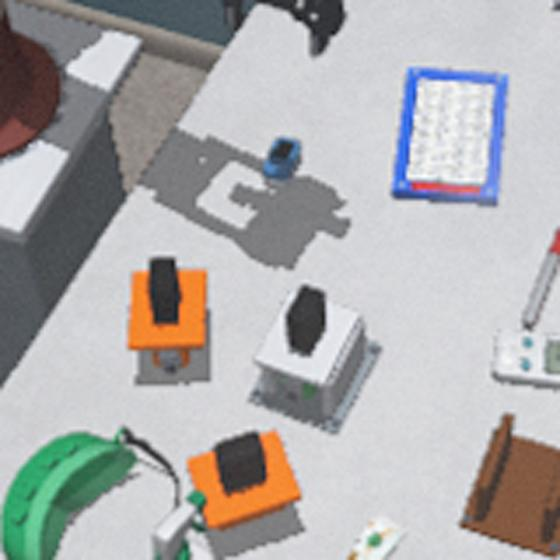

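The roller is parked at (310,340), exactly where it started, and the card at (450,135) is flat. Strip 6 reads 0.4 mm higher than the others, so I'll check once more with more averaging.

```bash
sed -i 's/range(5)/range(30)/; s/np.median(\[/np.mean([/' fin.py; python3 fin.py
```

```text
[19.7, 19.4, 19.4, 19.5, 19.2, 19.0, 19.1] rim 15.9
handle [ 537.1 -221.6] [45.4 27.4] 88.6 0.1456
bridge [ 537.  -222.1] [94.5 76.9] 88.8 0.0856
[16.3, 16.4, 16.4, 16.3, 16.2, 16.3, 16.2] rim 16.2
handle [ 536.7 -224.7] [123.3  30.7] 82.5 0.1463
bridge [ 536.1 -215.6] [111.5  88. ] 83.5 0.0854
```

All seven strips read level with the rim.

```bash
python3 -c "
from plant import order; print(order.job_done())"
```

```text
the job is handed in; nothing more can be done
None
```

The card is sealed: all seven strips measure flush with the tray's rim, the roller is parked upright back in its stand and released, and the job was handed in at about 24 s of the 54 s allowed.

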